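Charge the conical flask with zinc through the powder funnel

ROBOT

A 6-joint arm with a two-finger parallel gripper is mounted at the origin on the work surface. World frame = base frame: x ahead of the robot, y to its left, z up, the work surface at z = 0. Lengths are in m, angles in rad, forces in N, time in s.
With the tool pointing down it reaches from about 0.3 to 0.875 m from the base axis. Payload 6.4 kg.
Tool frame: the origin (TCP) lies midway between the tips of the shut fingers; the grasp point (between the pads) lies bot.pinch_z behind it (bot.pinch_z is the distance from the TCP to the grasp point, in m); z points along the fingers, x is the direction in which the jaws open and shut, and the axes are right-handed (so a half turn about z gives the same grasp; the last joint's range is limited). The gripper opens to 85 mm and grips with 20 to 120 N. Pads are 22 mm wide; open, the fingers measure 114 mm over their backs; the gripper's body (76 mm by 85 mm) begins 54 mm behind the grasp point. The pads swing forward as they close: fully open they stand 13 mm farther back than shut.
Start: joints at [-1.529, 0.181, 1.607, -0, 1.354, -0.206], TCP at [0.141, -0.557, 0.231] pointing down, gripper open.
Joint ranges: [-2.99, 2.99], [-0.89, 2.07], [0.3, 2.58], [-1.14, 4.28], [0, 2.63], [-3.12, 3.12]. Speed limits (rad/s): [2.57, 2.57, 3.01, 3.14, 3.14, 3.14].

INTERFACE

Orientations are given as a rotation vector (axis times angle).
In Python, from cell import bot, claw, viewer, order gives the robot as it stands. Calls block until the motion is done:
- bot.reach(position, orientation): joint-space move of the TCP to a pose.
- bot.move_l(position, rot=None, speed=0.15): straight line of the TCP; rot=None keeps the orientation; speed is the mean speed in m/s.
- bot.movej(angles): joint-space move.
- claw.grip(opening): opening from 0.0 (shut) to 1.0 (fully open); the grip force is fixed at half the most; returns when the fingers have stopped.
- bot.hold(seconds).
- bot.solve_ik(position, orientation): joint angles nearest the present ones, or None.
- viewer.grab_frame(name): name is "side" or "top"; returns a dict with "frame" (480x640x3 uint8, red, green, blue), "vertical_fov" (degrees; the focal length in pixels is half the picture's height over the tangent of half this angle, whatever the lens; pixels are square), "cx", "cy" (the principal point, pixels), "T" (4x4, takes a point from camera to world coordinates). Camera axes: x right, y down, z forward; pixel columns grow to the right and rows downward; lengths in m; the calibration is good to about 2 mm. A picture is of the moment at which its call begins. There is no depth.
A pose or a line that the arm cannot do raises bot.Unreachable and nothing moves.
- order.sign_off(): hands the job in, once; it reports no verdict.
Readings, each from a call of its own:
- bot.current_time_s(): time.
- bot.current_joints(): joint angles.
- bot.current_joint_vel(): joint speeds.
- bot.current_joint_torque(): joint torques, N m.
- bot.current_eef_pos(): TCP position.
- bot.current_ee_rot(): TCP orientation.
- bot.current_force(): force on the tool from outside, world axes, zero at the start.
- bot.current_wrist_torque(): the same for the moment, N m.
- bot.current_gripper_width(): opening from 0.0 (shut) to 1.0 (fully open).
Only numpy, scipy, OpenCV 4.12 (cv2) and the standard library are available. Lean on these libraries where they do the work, as an engineer would, in place of code of your own. Each camera call takes 0.05 s, during which the arm holds its last target.

TASK

Stand the empty conical flask upright on the bench with its mouth centred right under the outlet of the funnel on the stand. Then tip all six zinc lumps out of the scoop through the funnel into the flask without touching the zinc with the fingers, and gently set the empty scoop back level on the middle of the balance pan so that it can be weighed again. Leave the flask under the funnel, never topple it, and leave the other bench things where they are.

Things in the scene. Friction and masses are not known exactly. Their poses are not given: they have to be found in the camera images.
- stand: Fixed filter stand with a white powder funnel. Origin: bench point exactly under the funnel's axis; z up; +x points to the stand's rod, so the open side is -x. Rod 10 mm thick at x = 110 mm, top 255 mm above the bench. A-shaped base: two legs 16 mm wide, 14 mm high, 150 mm long, from the rod's foot, spreading 35 degrees to either side of -x (tips at x = -13, y = +-86 mm).
- funnel_outlet (a point): Centre of the lower end of the funnel's stem (40 mm outside, 36 mm bore, 20 mm long), 127 mm above the bench: 7 mm above the flask's rim when the flask stands under it, so the flask cannot be lowered in there from above but is slid in along the bench from the open side.
- funnel_top (a point): Centre of the funnel's rim circle, 202 mm above the bench. The bowl is 113 mm across outside (walls 2 mm) and tapers in a cone, 58 degrees to horizontal, to the stem 55 mm below. A thin arm from the rod and a 90 mm ring hold it at 172 mm height.
- flask: Loose clear glass wide-neck conical flask, about 130 g (varies), empty and upright. Origin: centre of its underside, z up. 120 mm high; 80 mm across at 4 to 10 mm height, then a cone to 49 mm at 86 mm height, then a straight neck 48 to 52 mm across (44 mm bore) up to the rim; floor 4 mm. It slides upright when pushed low down; the neck can be gripped.
- flask_mouth (a point): Centre of the flask's rim, 120 mm above its underside.
- scoop: Loose white plastic flat-bottomed scoop, about 70 g (varies), lying level on the balance pan, six zinc lumps in it. Origin: centre of the bowl's underside; +x towards the open mouth, z up. Bowl 90 mm long (x -45 to 45), 64 mm wide, floor and walls 2.5 mm; back wall 32 mm high, sides falling from 32 mm to 9 mm at the mouth; front fully open, no lip.
- scoop_handle (a point): Point to grip: middle of the scoop's straight bar handle, 85 mm behind the scoop's origin, 24 mm above its underside; axes as the scoop's. The bar is 14 mm wide (y), 16 mm high and runs straight back from the back wall, x from -45 to -126 mm of the scoop.
- scoop_mouth (a point): Middle of the front edge of the scoop's floor, 45 mm in front of its origin. The lumps stay put while the scoop is held level or tipped slightly back; they slide out over this edge at 25 to 40 degrees mouth down; 55 degrees empties it.
- balance: Fixed portable balance, housing 175 mm (x) by 135 mm (y) and 38 mm high; origin at the bench under its middle, its display side faces -x. Its round steel pan is 120 mm in diameter.
- pan (a point): Centre of the balance pan's flat top, 54 mm above the bench, 20 mm to +x of the balance's origin.
- bottle: Bystander, loose: brown glass screw-top jar, 60 mm diameter, 115 mm high, upright near the flask; origin: centre of its underside.
- beaker: Bystander, loose: small empty glass beaker, 54 mm diameter at the rim, 70 mm high, upright near the flask; origin: centre of its underside.
- stopper: Bystander, loose: black rubber stopper, 27 to 33 mm diameter, 28 mm high, near the balance; origin: centre of its underside.
- samplejar: Bystander, loose: small glass jar with a white cap, 44 mm diameter, 55 mm high, beyond the balance; origin: centre of its underside.
- dropper: Bystander, loose: small brown dropper bottle with a black rubber bulb, 36 mm diameter, 88 mm high, upright beside the stand; origin: centre of its underside.
- spatula: Bystander, loose: flat steel spatula, about 175 mm long (x), 5 mm thick, lying on the bench; origin: middle of its underside.
- zinc0: One of six grey zinc lumps lying in the scoop, an irregular nugget about 13 x 11.5 x 10 mm, 10 g; origin at its middle.
- zinc1: One of six grey zinc lumps lying in the scoop, an irregular nugget about 13 x 11.5 x 10 mm, 10 g; origin at its middle.
- zinc2: One of six grey zinc lumps lying in the scoop, an irregular nugget about 13 x 11.5 x 10 mm, 10 g; origin at its middle.
- zinc3: One of six grey zinc lumps lying in the scoop, an irregular nugget about 13 x 11.5 x 10 mm, 10 g; origin at its middle.
- zinc4: One of six grey zinc lumps lying in the scoop, an irregular nugget about 13 x 11.5 x 10 mm, 10 g; origin at its middle.
- zinc5: One of six grey zinc lumps lying in the scoop, an irregular nugget about 13 x 11.5 x 10 mm, 10 g; origin at its middle.
Not all that is in view belongs to the job. Leave any pink or yellow look-alike of the scoop alone. Several things look just like the stand: the one meant starts farthest to the robot's left.

How it is judged:
By the outcome, as a careful person would: the job done as asked, in the order asked, and still so for the second after the job is handed in, with the robot touching nothing.
It also fails if it takes over 72 s, if anything falls off the work surface, if the arm or the gripper's body presses on something with over 40 N, if the wrist force passes 120 N, or if a joint passes its speed limit or range.

## Working session

There is one attempt and no reset: what is moved stays moved. The work goes in short steps, each a Python script; the robot and the scene stay as the last script left them, time stands still between calls to the robot, and variables do not carry over. Pictures are saved under pics/ and viewed, and the job is handed in when it is done.

```bash
ls; mkdir -p pics; python3 - <<'E'
from cell import bot, claw, viewer, order
import cv2,numpy as np
for n in("side","top"):
    f=viewer.grab_frame(n); cv2.imwrite(f"pics/{n}0.png",f["frame"][:,:,::-1]); print(n,f["vertical_fov"],f["cx"],f["cy"],np.round(f["T"],4).tolist())
    np.savez(f"cam_{n}.npz",T=f["T"],fov=f["vertical_fov"],cx=f["cx"],cy=f["cy"])
print(bot.current_time_s(),bot.pinch_z,bot.current_ee_rot())
E
```

```text
pics
side 51.2381984264363 324.63800458352665 241.67355956412044 [[-0.9692, -0.112, 0.2192, 0.1357], [-0.245, 0.5261, -0.8144, 1.1948], [-0.0241, -0.843, -0.5373, 0.8481], [0.0, 0.0, 0.0, 1.0]]
top 53.880478287876684 323.5558624379688 240.7895219235454 [[-0.0276, -0.9956, 0.0894, 0.3564], [-0.9993, 0.0297, 0.0221, 0.0989], [-0.0246, -0.0887, -0.9958, 1.2307], [0.0, 0.0, 0.0, 1.0]]
0.1 0.0187 [-2.47801282e+00  1.92915110e+00  1.62421882e-03]
```

View pics/top0.png

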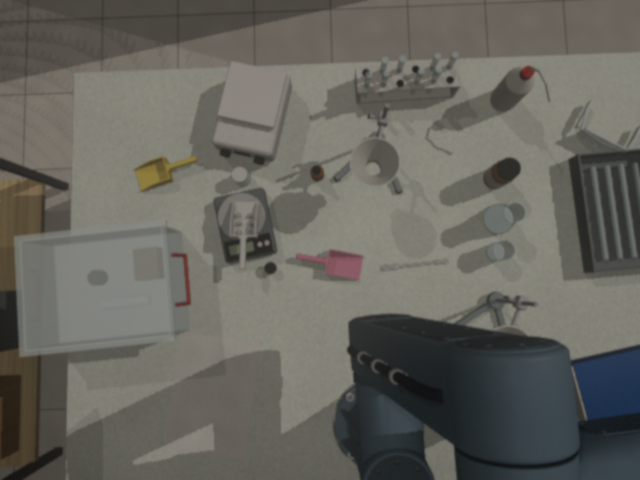

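View pics/side0.png

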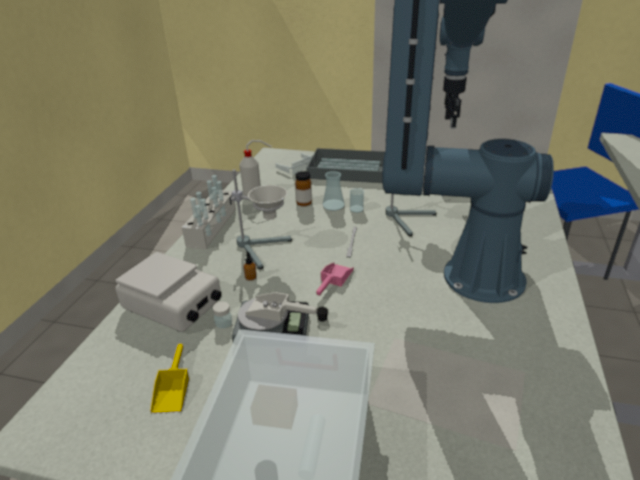

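```bash
python3 - <<'E'
import cv2
a=cv2.imread('pics/top0.png')
def c(im,x,y,w,h,s,n): cv2.imwrite(f'pics/{n}.png',cv2.resize(im[y:y+h,x:x+w],None,fx=s,fy=s,interpolation=cv2.INTER_CUBIC))
c(a,200,130,160,160,5,'c_scoop'); c(a,320,90,120,120,5,'c_stand'); c(a,440,140,100,140,4,'c_flask')
b=cv2.imread('pics/side0.png')
c(b,220,140,160,120,5,'s_all'); c(b,200,270,160,80,5,'s_scoop')
E
```

```text
(no output)
```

View pics/c_scoop.png

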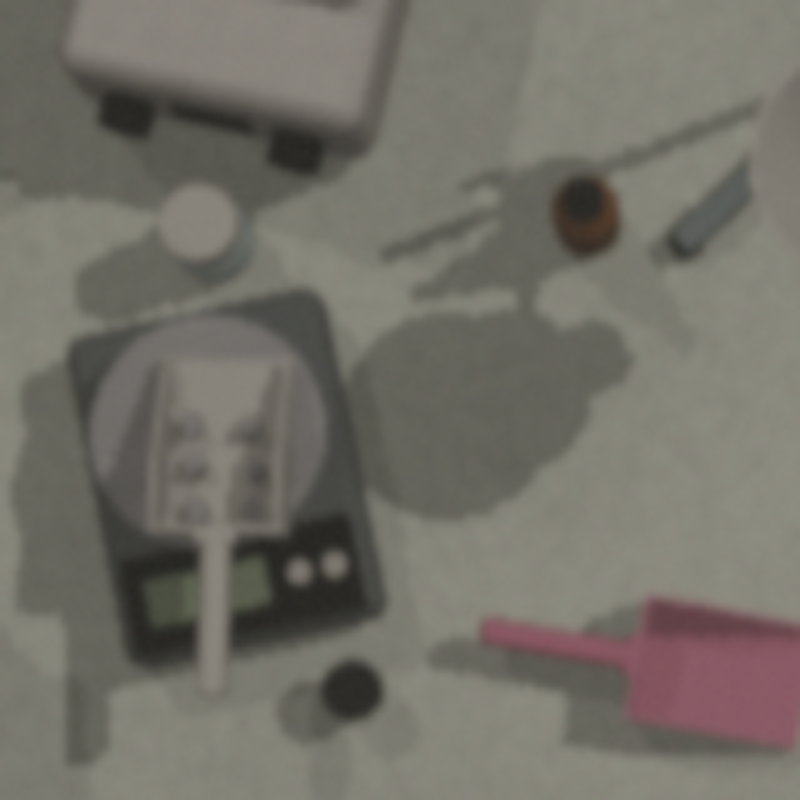

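View pics/c_stand.png

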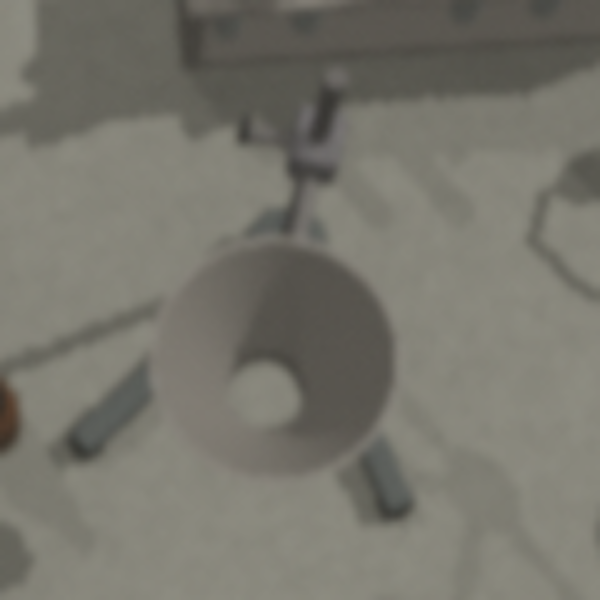

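View pics/c_flask.png

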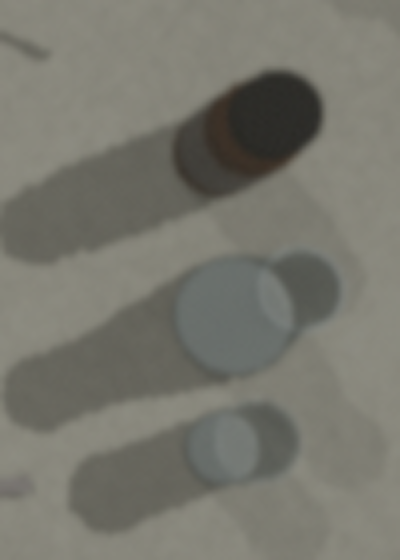

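View pics/s_all.png

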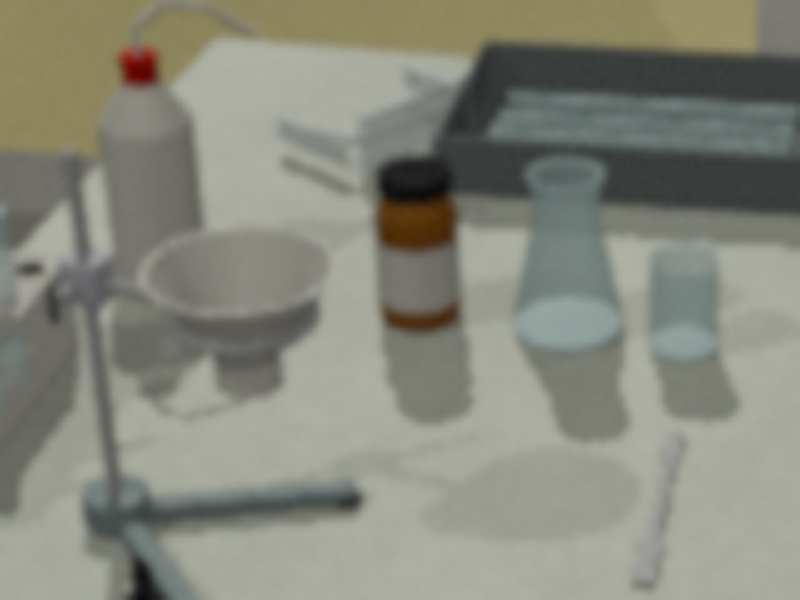

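View pics/s_scoop.png

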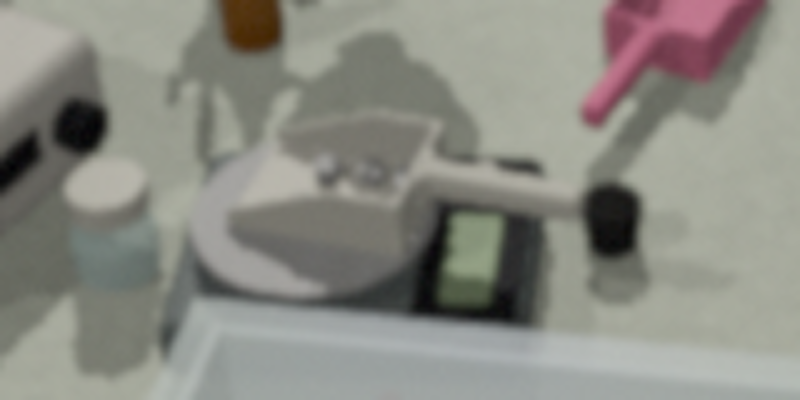

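```bash
cat > h.py <<'E'
import numpy as np, cv2
from scipy.optimize import least_squares
C={}
for n in("side","top"):
    d=np.load(f"cam_{n}.npz"); C[n]=dict(T=d["T"],f=240/np.tan(np.radians(float(d["fov"]))/2),cx=float(d["cx"]),cy=float(d["cy"]))
def proj(n,P):
    c=C[n];P=np.atleast_2d(P);q=(P-c["T"][:3,3])@c["T"][:3,:3]
    return np.c_[c["cx"]+c["f"]*q[:,0]/q[:,2],c["cy"]+c["f"]*q[:,1]/q[:,2]]
def atz(n,px,z):
    c=C[n];d=c["T"][:3,:3]@np.array([(px[0]-c["cx"])/c["f"],(px[1]-c["cy"])/c["f"],1]);o=c["T"][:3,3]
    return (o+d*(z-o[2])/d[2])[:2]
def cr(x,y,ox,oy,s): return ((x+.5)/s-.5+ox,(y+.5)/s-.5+oy)
def pts(L,x,y,yaw,z0=0):
    L=np.atleast_2d(np.asarray(L,float));c,s=np.cos(yaw),np.sin(yaw)
    return np.c_[x+c*L[:,0]-s*L[:,1],y+s*L[:,0]+c*L[:,1],z0+L[:,2]]
def circ(r,z,n=60):
    t=np.linspace(0,2*np.pi,n,endpoint=False);return np.c_[r*np.cos(t),r*np.sin(t),0*t+z]
def fit(obs,x0,z0=0):  # obs: (cam,localpt,px)
    fn=lambda p:np.concatenate([(proj(n,pts(l,*p,z0))[0]-px) for n,l,px in obs])
    r=least_squares(fn,x0,loss='soft_l1');return r.x,fn(r.x).reshape(-1,2)
def overlay(img,n,curves,ox,oy,w,h,s,out):
    im=cv2.resize(img[oy:oy+h,ox:ox+w],None,fx=s,fy=s,interpolation=cv2.INTER_CUBIC)
    for P,col,cl in curves:
        q=((proj(n,P)-[ox,oy]+.5)*s-.5)
        cv2.polylines(im,[np.round(q).astype(int)],cl,col,1)
    cv2.imwrite(f"pics/{out}.png",im)
E
python3 - <<'E'
from h import *
np.set_printoptions(precision=4,suppress=True)
S=lambda x,y:cr(x,y,320,90,5); A=lambda x,y:cr(x,y,220,140,5); K=lambda x,y:cr(x,y,200,130,5)
o=[("top",[0,0,.202],S(274,357)),("top",[.11,0,.255],S(337,74)),("top",[-.013,.086,.014],S(85,438)),("top",[-.013,-.086,.014],S(397,500)),
("side",[0,0,.202],A(235,276)),("side",[.11,0,.255],A(72,155)),("side",[-.013,-.086,.007],A(355,496))]
p,r=fit(o,[.55,0,0]);print("stand",p,r.tolist())
F=lambda x,y:cr(x,y,440,140,4)
o=[("top",[0,0,.006],F(238,315)),("top",[0,0,.12],F(300,288)),("side",[0,0,.12],A(566,171)),("side",[0,0,.006],A(567,323))]
pf,r=fit(o,[.4,-.3,0]);print("flask",pf,r.tolist())
o=[("top",[-.126,0,.032],K(212,692)),("top",[.045,.032,.009],K(163,358)),("top",[.045,-.032,.009],K(292,360)),("top",[-.045,.032,.032],K(147,533)),("top",[-.045,-.032,.032],K(287,533))]
ps,r=fit(o,[.4,.3,0],.054);print("scoop",ps,r.tolist())
print("pan",atz("top",K(208,432),.054))
pan=atz("top",K(208,432),.054)
print("bottle",atz("top",F(213,155),0),"beaker",atz("top",F(225,446),.0))
t=cv2.imread('pics/top0.png');s=cv2.imread('pics/side0.png')
g=(0,255,0);rd=(0,0,255);b=(255,0,0)
st=[(pts(circ(.0565,.202),*p),g,True),(pts(circ(.018,.127),*p),rd,True),(pts([[.11,0,0],[.11,0,.255]],*p),b,False),(pts([[-.013,.086,.014],[.11,0,.014],[-.013,-.086,.014]],*p),b,False)]
fl=[(pts(circ(.04,.007),*pf),g,True),(pts(circ(.026,.12),*pf),rd,True)]
sc=[(pts([[-.045,.032,.032],[.045,.032,.009],[.045,-.032,.009],[-.045,-.032,.032]],*ps,.054),g,True),(pts([[-.126,0,.032],[-.045,0,.032]],*ps,.054),b,False),(pts(circ(.06,.054),pan[0],pan[1],0),rd,True)]
overlay(t,"top",st,320,90,120,120,5,"o_st");overlay(t,"top",fl,440,140,100,140,4,"o_fl");overlay(t,"top",sc,200,130,160,160,5,"o_sc")
overlay(s,"side",st+fl,220,140,160,120,5,"o_s1");overlay(s,"side",sc,200,270,160,80,5,"o_s2")
E
cd pics; python3 -c "
import cv2,numpy as np
a=[cv2.resize(cv2.imread(f+'.png'),(400,400)) for f in('o_st','o_sc')]
cv2.imwrite('m1.png',np.hstack(a))"
```

```text
stand [ 0.6232  0.0044 -0.2438] [[-0.09111062090676114, -0.200369188508148], [0.023126893375319924, 0.24101422311252918], [-1.4660739602346098, 0.14500998800815523], [0.7601842943739712, 1.3438739726123856], [-0.09793138618232433, -0.9883378066203932], [-0.9743488071885054, -0.7761300655848515], [-0.23270954381450792, -0.3614060634823488]]
flask [ 0.5111 -0.3292  0.    ] [[-0.518592055534782, -0.005892074206258258], [0.6819163252798717, 0.15053764229386957], [-0.28600537432231476, 0.7605707363206022], [0.01743551084172168, -0.23898091521354559]]
scoop [ 0.5219  0.3203 -0.0318] [[0.05772509567373163, 1.1206527425813988], [0.3076456034475541, 0.030750449936562063], [-0.1315104034952128, -0.3730858119590721], [0.6925579556821049, -0.24906294155832143], [-1.2722937125644194, -0.20505215295693802]]
pan [0.5311 0.3312]
bottle [ 0.6181 -0.3227] beaker [ 0.4267 -0.3191]
```

View pics/o_st.png

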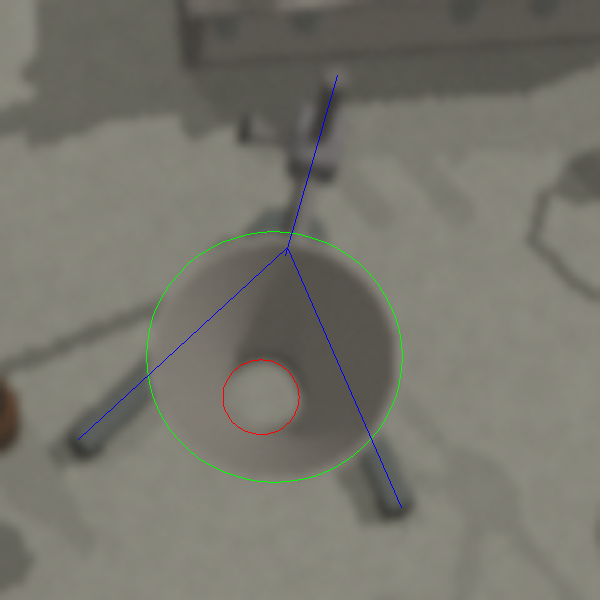

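View pics/o_sc.png

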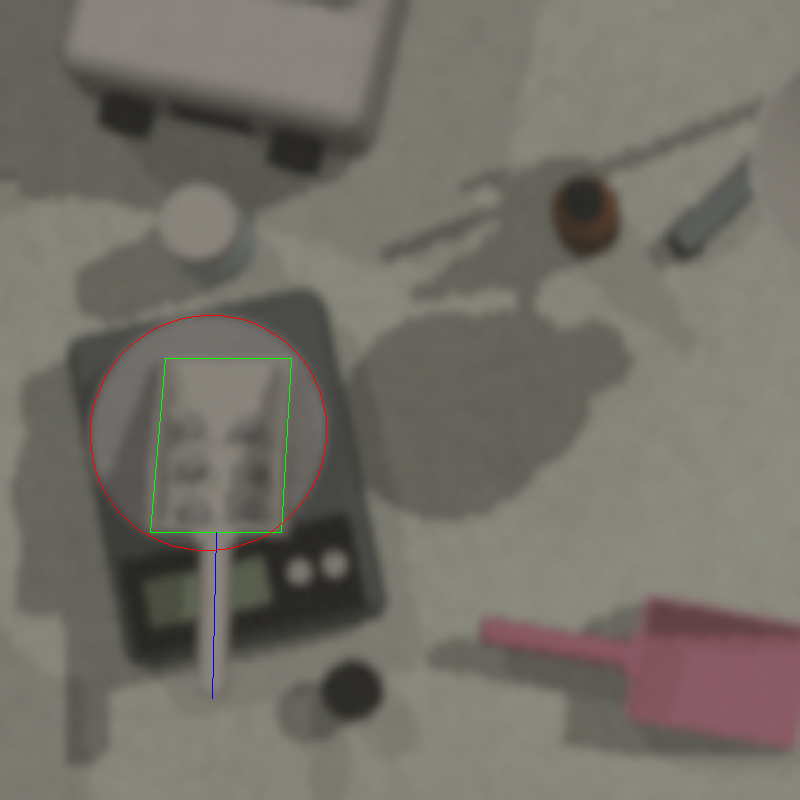

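View pics/o_s1.png

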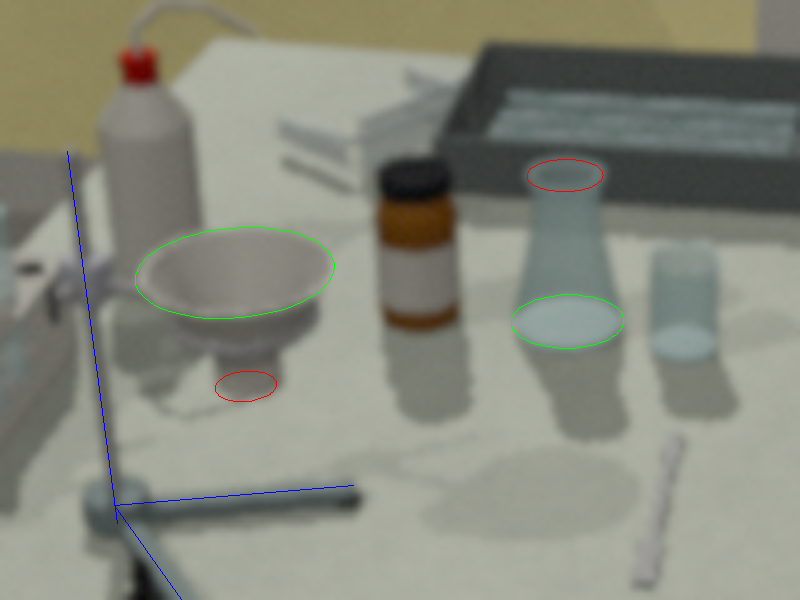

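View pics/o_fl.png

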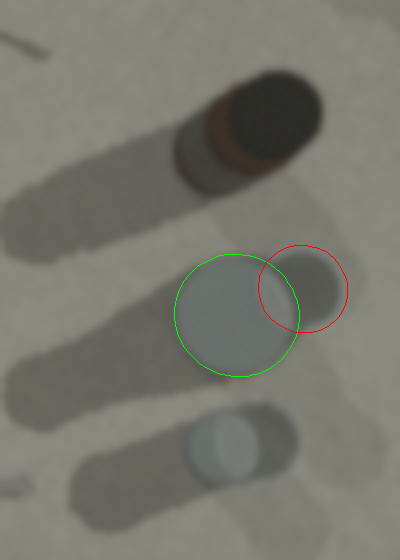

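View pics/o_s2.png

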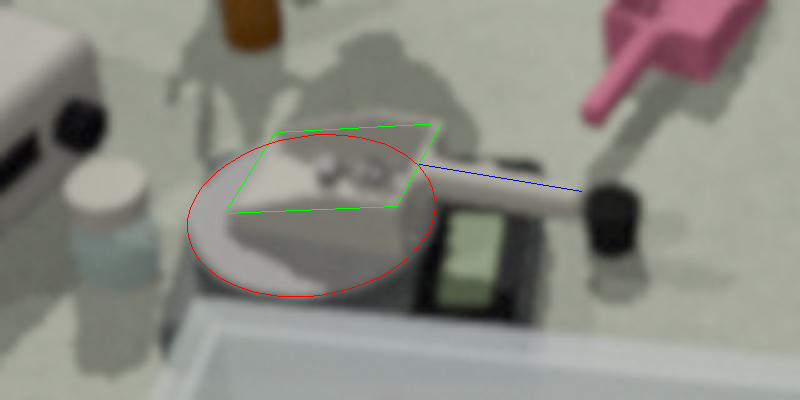

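```bash
cat >> h.py <<'E'
from scipy.spatial.transform import Rotation as R
def tool(az,pitch,flip=1):
    """tool z along azimuth az (deg), pitched down by pitch deg; jaws horizontal"""
    a,b=np.radians(az),np.radians(pitch)
    z=np.array([np.cos(a)*np.cos(b),np.sin(a)*np.cos(b),-np.sin(b)]);x=flip*np.array([-np.sin(a),np.cos(a),0]);y=np.cross(z,x)
    return R.from_matrix(np.c_[x,y,z]).as_rotvec()
def tcp(P,az,pitch,d):
    """TCP for grasp point P, TCP d further along tool z"""
    a,b=np.radians(az),np.radians(pitch)
    return np.asarray(P)+d*np.array([np.cos(a)*np.cos(b),np.sin(a)*np.cos(b),-np.sin(b)])
E
python3 - <<'E'
from h import *
from cell import bot
np.set_printoptions(precision=3,suppress=True)
K=lambda x,y:cr(x,y,200,130,5)
print("decoy rod",atz("top",(495,297),.255),"spatula",atz("top",(380,268),0),atz("top",(447,262),0),"pink",atz("top",(298,258),.03),atz("top",(362,265),0))
print("stopper",atz("top",K(350,690),.028),"sjar",atz("top",K(198,222),.055),"dropper",atz("top",K(583,200),.088))
pz=bot.pinch_z
for name,P,azs,ps in [("flask",(.511,-.329,.103),(-100,-90,-80,-70),(0,10)),("under",(.623,.004,.103),(-30,-14,0,10),(0,10)),("pre",(.468,.043,.103),(-30,-14,0,10),(0,10)),
  ("scoop",(.437,.323,.078),(-2,),(0,15,30,45))]:
  for az in azs:
    for p in ps:
      for f in(1,-1):
        q=bot.solve_ik(tcp(P,az,p,pz),tool(az,p,f)); print(name,az,p,f,None if q is None else np.array(q))
E
```

```text
decoy rod [ 0.319 -0.225] spatula [ 0.392 -0.018] [ 0.402 -0.192] pink [0.422 0.192] [0.401 0.028]
stopper [0.4   0.265] sjar [0.639 0.335] dropper [0.636 0.137]
flask -100 0 1 None
flask -100 0 -1 None
flask -100 10 1 None
flask -100 10 -1 None
flask -90 0 1 None
flask -90 0 -1 None
flask -90 10 1 None
flask -90 10 -1 None
flask -80 0 1 [-0.331  0.827  1.913  4.241  1.38   1.215]
flask -80 0 -1 [-0.331  0.827  1.913  4.241  1.38  -1.926]
flask -80 10 1 None
flask -80 10 -1 None
flask -70 0 1 [-0.405  0.801  2.024  3.984  1.356  1.336]
flask -70 0 -1 [-0.405  0.801  2.024  3.984  1.356 -1.806]
flask -70 10 1 [-0.413  0.656  2.072  4.052  1.124  1.243]
flask -70 10 -1 [-0.413  0.656  2.072  4.052  1.124 -1.899]
under -30 0 1 [0.098 0.794 2.06  3.783 1.338 1.4  ]
under -30 0 -1 [ 0.098  0.794  2.06   3.783  1.338 -1.741]
under -30 10 1 [0.091 0.645 2.108 3.838 1.086 1.321]
under -30 10 -1 [ 0.091  0.645  2.108  3.838  1.086 -1.82 ]
under -14 0 1 [-0.126  0.782  2.175  3.262  1.387  1.549]
under -14 0 -1 [-0.126  0.782  2.175  3.262  1.387 -1.593]
under -14 10 1 [-0.128  0.613  2.226  3
[... 869 characters left out ...]
pre -14 10 1 [-0.018  0.614  2.504  3.369  1.374  1.566]
pre -14 10 -1 [-0.018  0.614  2.504  3.369  1.374 -1.576]
pre 0 0 1 [-2.143  2.023  2.488  1.443  1.012  0.238]
pre 0 0 -1 [-0.497  0.937  2.488  2.627  1.819 -1.709]
pre 0 10 1 None
pre 0 10 -1 None
pre 10 0 1 [-2.443  2.019  2.489  1.233  0.559  0.393]
pre 10 0 -1 [-0.804  0.938  2.489  2.144  1.729 -1.81 ]
pre 10 10 1 None
pre 10 10 -1 None
scoop -2 0 1 [0.848 0.859 2.101 4.033 1.456 1.43 ]
scoop -2 0 -1 [ 0.848  0.859  2.101  4.033  1.456 -1.712]
scoop -2 15 1 [0.825 0.622 2.183 4.105 1.101 1.286]
scoop -2 15 -1 [ 0.825  0.622  2.183  4.105  1.101 -1.856]
scoop -2 30 1 None
scoop -2 30 -1 None
scoop -2 45 1 None
scoop -2 45 -1 None
```

```bash
python3 - <<'E'
from h import *
from cell import bot
np.set_printoptions(precision=3,suppress=True)
d=bot.pinch_z+.003
def t(n,P,az,p):
    q=bot.solve_ik(tcp(P,az,p,d),tool(az,p)); print(n,az,p,None if q is None else np.array(q))
F=np.array([.511,-.329,.106]);u=lambda a:np.array([np.cos(np.radians(a)),np.sin(np.radians(a)),0])
for az in(-74,-70):
  for p in(5,8):
    t("grasp",F,az,p);t("appr",F-.12*u(az),az,p);t("high",F-.12*u(az)+[0,0,.3],az,p);t("lift",F+[0,0,.03],az,p)
S=np.array([.6232,.0044,.107])
for p in (5,8):
  for az in(-30,-20,-14):
    t("under",S,az,p);t("pre",S-.13*u(-14)+[0,0,.025],az,p)
print(bot.current_ee_rot())
for z in(.4,.45,.5): print(bot.solve_ik([.141,-.557,z],bot.current_ee_rot()))
# scoop & pour
for az in(-2,5):
  for p in(5,15,20): t("sc",(.437,.323,.078),az,p);t("scl",(.437,.323,.25),az,p)
for az in(-14,0,10,20):
  for p0 in (10,15):
   for th in(-5,0,30,60):
    b=np.radians(th)
    a=u(az); fw=np.cos(b)*a-np.sin(b)*np.array([0,0,1]); up=np.sin(b)*a+np.cos(b)*np.array([0,0,1])
    G=np.array([.6232,.0044,.21])-.02*a-.130*fw+.024*up
    t(f"pour{th}",G,az,p0+th)
E
```

```text
grasp -74 5 [-0.379  0.733  2.008  4.122  1.247  1.239]
appr -74 5 None
high -74 5 None
lift -74 5 [-0.379  0.652  2.034  4.138  1.217  1.191]
grasp -74 8 [-0.383  0.692  2.02   4.147  1.181  1.208]
appr -74 8 None
high -74 8 None
lift -74 8 [-0.383  0.611  2.045  4.168  1.151  1.156]
grasp -70 5 [-0.413  0.721  2.05   4.011  1.235  1.29 ]
appr -70 5 [-0.154  0.7    2.137  4.253  1.342  1.298]
high -70 5 None
lift -70 5 [-0.413  0.637  2.078  4.027  1.198  1.243]
grasp -70 8 [-0.416  0.678  2.063  4.033  1.165  1.26 ]
appr -70 8 [-0.158  0.654  2.152  4.271  1.277  1.265]
high -70 8 None
lift -70 8 [-0.416  0.594  2.089  4.054  1.128  1.209]
under -30 5 [0.093 0.709 2.087 3.806 1.205 1.359]
pre -30 5 [0.253 0.587 2.32  3.947 1.318 1.402]
under -20 5 [-0.035  0.692  2.167  3.476  1.215  1.479]
pre -20 5 [0.086 0.582 2.416 3.586 1.354 1.509]
under -14 5 [-0.127  0.686  2.202  3.266  1.232  1.54 ]
pre -14 5 [-0.05   0.588  2.464  3.338  1.395  1.553]
under -30 8 [0.09  0.665 2.099 3.824 1.129 1.334]
pre -30 8 [0.249 0.529 2.335 3.962 1.237 1.367]
under -20 8 [-0.037  0.644  2.18   3.484
[... 1433 characters left out ...]
0.622 -0.522  2.335  0.835  0.831 -2.793]
pour60 10 70 [-0.312 -0.135  1.8    0.174  1.17  -2.1  ]
pour-5 10 10 None
pour0 10 15 None
pour30 10 45 [-0.577 -0.489  2.277  0.695  0.854 -2.656]
pour60 10 75 [-0.287 -0.081  1.736  0.122  1.253 -2.057]
pour-5 20 5 [-1.121  0.153  2.522  1.621  1.448  2.039]
pour0 20 10 [-1.099 -0.021  2.532  1.565  1.358  2.213]
pour30 20 40 [-0.75  -0.408  2.268  0.923  1.027 -3.07 ]
pour60 20 70 [-0.365 -0.111  1.779  0.241  1.215 -2.339]
pour-5 20 10 [-1.106  0.031  2.53   1.571  1.362  2.161]
pour0 20 15 [-1.075 -0.128  2.528  1.497  1.28   2.343]
pour30 20 45 [-0.699 -0.391  2.217  0.8    1.024 -2.949]
pour60 20 75 [-0.331 -0.062  1.718  0.17   1.284 -2.282]
```

```bash
python3 - <<'E'
from h import *
from cell import bot
np.set_printoptions(precision=3,suppress=True)
d=bot.pinch_z+.003
def t(n,P,az,p,f=1):
    q=bot.solve_ik(tcp(P,az,p,d),tool(az,p,f)); print(n,az,p,f,None if q is None else np.array(q))
F=np.array([.511,-.329,.106]);u=lambda a:np.array([np.cos(np.radians(a)),np.sin(np.radians(a)),0])
for az in(-70,):
  for b in(.05,.07,.08): t("appr",F-b*u(az),az,5)
  for h in(.06,.1,.15): t("above",F+[0,0,h],az,5); 
  for h in(.06,.1,.15): t("apabove",F-.08*u(az)+[0,0,h],az,5); 
for az in(-60,-50,-40):
  for h in(.15,.25): t("high",F-.15*u(az)+[0,0,h],az,5)
for f in(1,-1):
 for az in(-2,):
  for p in(70,80,90): t("sc",(.437,.323,.078),az,p,f);t("scl",(.437,.323,.25),az,p,f)
 for az in(-14,0,10,20):
  for p0 in (70,80):
   for th in(-5,0,30,60):
    b=np.radians(th)
    a=u(az); fw=np.cos(b)*a-np.sin(b)*np.array([0,0,1]); up=np.sin(b)*a+np.cos(b)*np.array([0,0,1])
    G=np.array([.6232,.0044,.21])-.02*a-.130*fw+.024*up
    t(f"pour{th}",G,az,p0+th,f)
E
```

```text
appr -70 5 1 [-0.314  0.71   2.096  4.101  1.282  1.296]
appr -70 5 1 [-0.271  0.706  2.11   4.141  1.3    1.298]
appr -70 5 1 [-0.249  0.705  2.117  4.162  1.309  1.298]
above -70 5 1 [-0.413  0.552  2.101  4.046  1.16   1.192]
above -70 5 1 [-0.413  0.44   2.124  4.08   1.106  1.114]
above -70 5 1 [-0.413  0.304  2.141  4.133  1.038  1.002]
apabove -70 5 1 [-0.249  0.524  2.17   4.196  1.244  1.184]
apabove -70 5 1 [-0.249  0.403  2.195  4.226  1.198  1.094]
apabove -70 5 1 [-0.249  0.255  2.213  4.276  1.14   0.968]
high -60 5 1 [-0.216  0.088  2.431  4.12   1.09   1.064]
high -60 5 1 None
high -50 5 1 None
high -50 5 1 None
high -40 5 1 None
high -40 5 1 None
sc -2 70 1 [ 0.518  0.228  2.003 -0.308  0.633 -0.794]
scl -2 70 1 [ 0.518 -0.043  1.889 -0.214  1.006 -0.93 ]
sc -2 80 1 [ 0.464  0.271  1.91  -0.115  0.81  -0.998]
scl -2 80 1 [ 0.464  0.028  1.79  -0.09   1.172 -1.043]
sc -2 90 1 [ 0.418  0.338  1.808  0.     0.996 -1.118]
scl -2 90 1 [ 0.418  0.113  1.69   0.     1.339 -1.118]
pour-5 -14 65 1 [-0.133 -0.277  2.168 -0.064  0.818 -1.426]
pour0 -14 70 1 [-0.141 -0.24   2.09
[... 3367 characters left out ...]
8 -0.194  2.064  0.159  1.053  0.945]
pour0 10 80 -1 [-0.352 -0.146  1.988  0.096  1.15   1.011]
pour30 10 110 -1 [-0.194  0.226  1.502 -0.125  1.739  1.201]
pour60 10 140 -1 [-0.109  0.668  0.994 -0.294  2.311  1.184]
pour-5 20 65 -1 [-0.565 -0.241  2.14   0.408  1.004  0.477]
pour0 20 70 -1 [-0.511 -0.21   2.07   0.3    1.068  0.594]
pour30 20 100 -1 [-0.247  0.114  1.605 -0.098  1.568  0.982]
pour60 20 130 -1 [-0.095  0.548  1.101 -0.329  2.117  1.046]
pour-5 20 75 -1 [-0.466 -0.153  2.03   0.214  1.092  0.673]
pour0 20 80 -1 [-0.42  -0.113  1.959  0.131  1.173  0.758]
pour30 20 110 -1 [-0.199  0.228  1.5   -0.181  1.712  1.024]
pour60 20 140 -1 [-0.074  0.654  1.015 -0.418  2.255  1.015]
```

```bash
python3 - <<'E'
from h import *
from cell import bot,viewer,claw
np.set_printoptions(precision=3,suppress=True)
bot.move_l([.141,-.557,.45],speed=.3);print(bot.current_time_s())
bot.movej([-.25,.1,1.35,4.16,1.3,1.25]);print(bot.current_time_s(),bot.current_eef_pos())
bot.movej([-.249,.25,1.95,4.226,1.198,1.094]);print(bot.current_time_s(),bot.current_eef_pos())
for n in("top","side"): cv2.imwrite(f"pics/{n}1.png",viewer.grab_frame(n)["frame"][:,:,::-1])
E
python3 -c "
import cv2,numpy as np
cv2.imwrite('pics/m2.png',np.vstack([cv2.imread('pics/top1.png')[:,:],cv2.imread('pics/side1.png')])[::1][:, :])
im=cv2.imread('pics/m2.png');cv2.imwrite('pics/m2.png',cv2.resize(im,(400,600)))"
```

```text
0.975
4.4333 [ 0.575 -0.295  0.897]
6.1833 [ 0.594 -0.301  0.412]
```

View pics/m2.png

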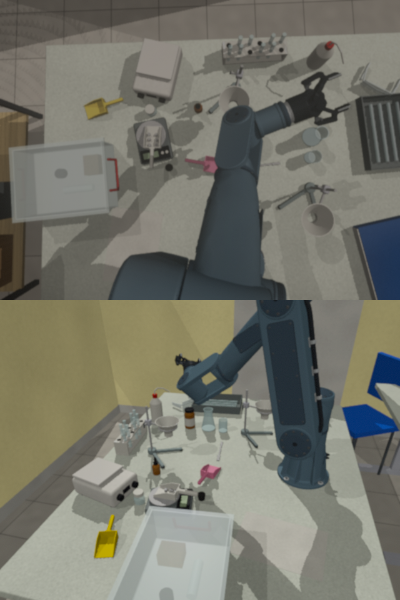

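```bash
cat >> h.py <<'E'
def u(a): return np.array([np.cos(np.radians(a)),np.sin(np.radians(a)),0])
def snap(tag,crops):
    from cell import viewer
    ims=[]
    for n,x,y,w,h,s in crops:
        f=viewer.grab_frame(n)["frame"][:,:,::-1]; cv2.imwrite(f"pics/{tag}_{n}_full.png",f)
        ims.append(cv2.resize(f[y:y+h,x:x+w],(int(w*s),int(h*s)),interpolation=cv2.INTER_CUBIC))
    H=max(i.shape[0] for i in ims); ims=[cv2.copyMakeBorder(i,0,H-i.shape[0],0,4,cv2.BORDER_CONSTANT) for i in ims]
    cv2.imwrite(f"pics/{tag}.png",np.hstack(ims))
E
python3 - <<'E'
from h import *
from cell import bot,viewer,claw
np.set_printoptions(precision=3,suppress=True)
d=bot.pinch_z+.003; az=-70;p=5
F=np.array([.511,-.329,.106])
A=F-.08*u(az)
bot.reach(tcp(A+[0,0,.06],az,p,d),tool(az,p)); print(bot.current_time_s())
bot.move_l(tcp(A,az,p,d),speed=.2)
bot.move_l(tcp(F-.03*u(az),az,p,d),speed=.15); print(bot.current_time_s(),bot.current_force())
snap("a1",[("top",430,130,110,150,3.5),("side",280,130,160,160,2.5)])
E
```

```text
7.3167
8.25 [-0.511  0.825 -0.295]
```

View pics/a1.png

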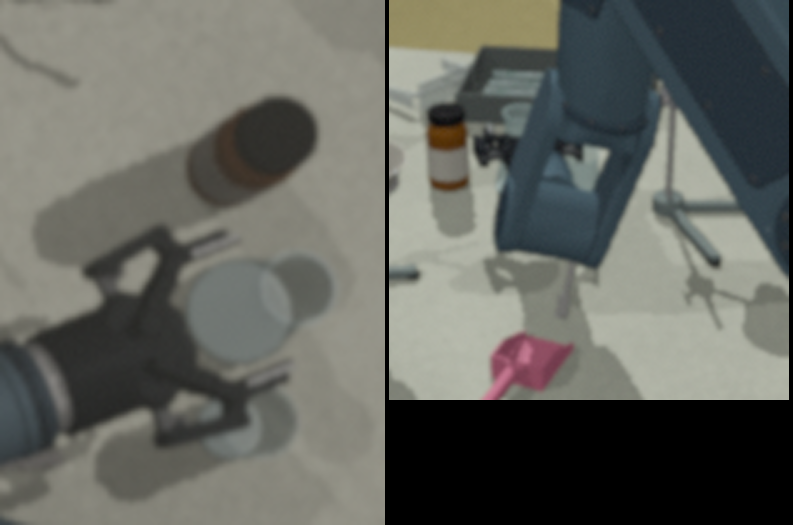

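```bash
python3 - <<'E'
from h import *
from cell import bot,viewer,claw
np.set_printoptions(precision=3,suppress=True)
d=bot.pinch_z+.003; az=-70;p=5
F=np.array([.511,-.329,.106])
bot.move_l(tcp(F,az,p,d),speed=.1)
claw.grip(0.3); print(bot.current_time_s(),bot.current_gripper_width(),bot.current_force())
bot.move_l(tcp(F+[0,0,.025],az,p,d),speed=.1)
print(bot.current_time_s(),bot.current_gripper_width(),bot.current_force())
snap("a2",[("top",430,130,110,150,3.5),("side",280,130,160,160,2.5)])
E
```

```text
9.2333 0.5650624053263935 [-0.444  0.475 -0.293]
9.6333 0.5611798755003404 [ 0.076  0.072 -1.231]
```

View pics/a2.png

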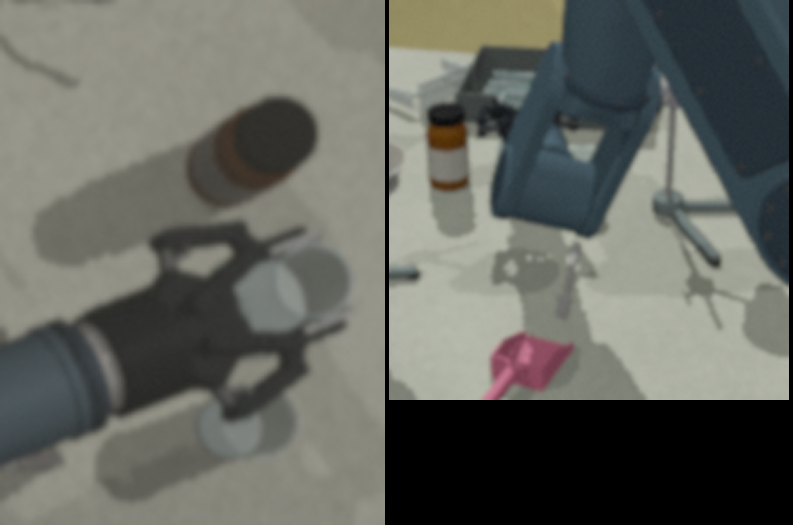

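```bash
python3 - <<'E'
from h import *
from cell import bot,viewer,claw
np.set_printoptions(precision=3,suppress=True)
d=bot.pinch_z+.003; p=5
S=np.array([.6232,.0044,.106])
bot.move_l(tcp(S-.135*u(-14)+[0,0,.025],-14,p,d),tool(-14,p),speed=.2)
print(bot.current_time_s(),bot.current_gripper_width(),bot.current_force())
snap("a3",[("top",320,90,130,150,3),("side",200,130,200,160,2)])
E
```

```text
11.7917 0.5567564297562172 [-0.143  1.176 -1.03 ]
```

View pics/a3.png

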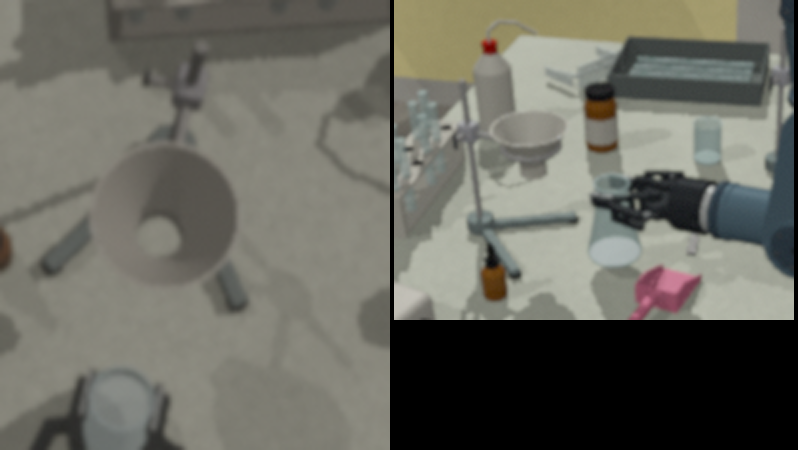

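```bash
python3 - <<'E'
from h import *
np.set_printoptions(precision=4,suppress=True)
G=np.array([.6232,.0044])-.135*u(-14)[:2]; print("cmd",G)
print(proj("top",[*G,.145]),proj("side",[*G,.145]),proj("top",[*G,.030]),proj("side",[*G,.03]))
for n,x,y,w,h in(("top",335,195,60,50),("side",290,205,60,70)):
    im=cv2.imread(f"pics/a3_{n}_full.png")
    c=[(pts(circ(.026,.145),*G,0),(0,0,255),True),(pts(circ(.04,.032),*G,0),(0,255,0),True)]
    overlay(im,n,c,x,y,w,h,8,f"o3{n}")
a=cv2.imread("pics/o3top.png");b=cv2.imread("pics/o3side.png");a=cv2.copyMakeBorder(a,0,b.shape[0]-a.shape[0],0,0,0)
cv2.imwrite("pics/o3.png",cv2.resize(np.hstack([a,b]),None,fx=.8,fy=.8))
E
```

```text
cmd [0.4922 0.0371]
[[360.2262 223.1828]] [[308.5446 221.5626]] [[357.855 228.848]] [[310.1761 255.6351]]
```

View pics/o3.png

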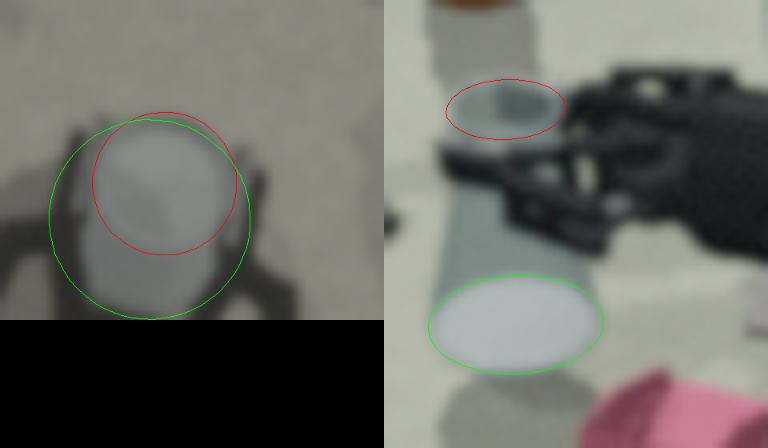

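```bash
python3 - <<'E'
from h import *
from cell import bot,viewer,claw
np.set_printoptions(precision=3,suppress=True)
d=bot.pinch_z+.003; p=5
S=np.array([.6232,.0044,.106])
bot.move_l(tcp(S-.135*u(-14)+[0,0,.002],-14,p,d),speed=.08)
bot.move_l(tcp(S+[0,0,.002],-14,p,d),speed=.1)
print(bot.current_time_s(),bot.current_force())
snap("a4",[("top",340,125,70,75,6),("side",220,150,120,120,3.2)])
E
```

```text
13.8333 [-0.473 -0.358 -0.946]
```

View pics/a4.png

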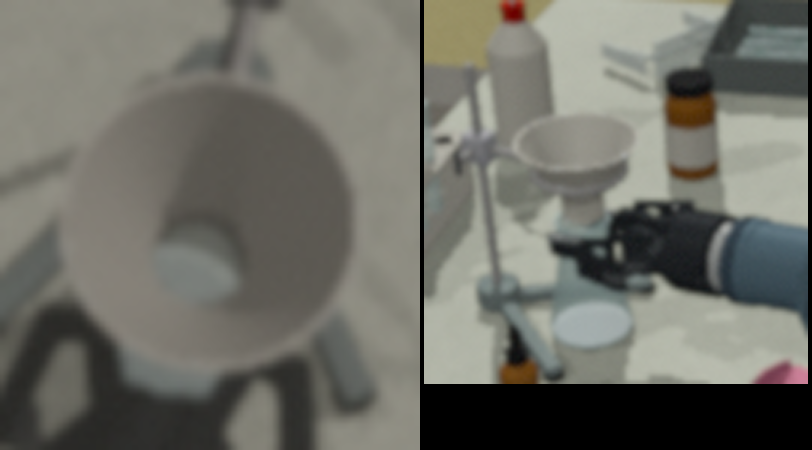

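```bash
python3 - <<'E'
from h import *
G=(.6232,.0044,0)
for n,x,y,w,h,s in(("top",350,140,50,70,8),("side",240,175,60,95,6)):
    im=cv2.imread(f"pics/a4_{n}_full.png")
    c=[(pts(circ(.026,.122),*G),(0,0,255),True),(pts(circ(.04,.009),*G),(0,255,0),True),(pts(circ(.02,.127),*G),(255,0,0),True),(pts(circ(.02,.147),*G),(255,0,0),True)]
    overlay(im,n,c,x,y,w,h,s,f"o4{n}")
    overlay(im,n,[],x,y,w,h,s,f"o4{n}r")
for n in("top","side"): cv2.imwrite(f"pics/o4{n}m.png",np.hstack([cv2.imread(f"pics/o4{n}.png"),cv2.imread(f"pics/o4{n}r.png")]))
E
```

```text
(no output)
```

View pics/o4sidem.png

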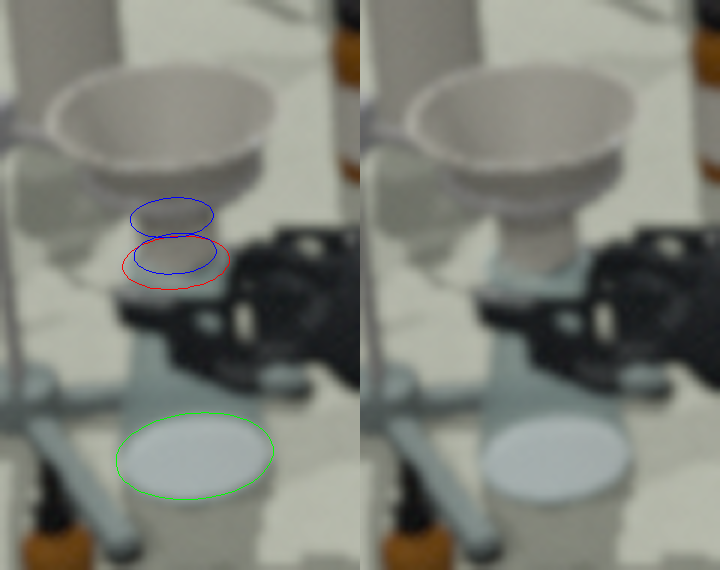

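View pics/o4topm.png

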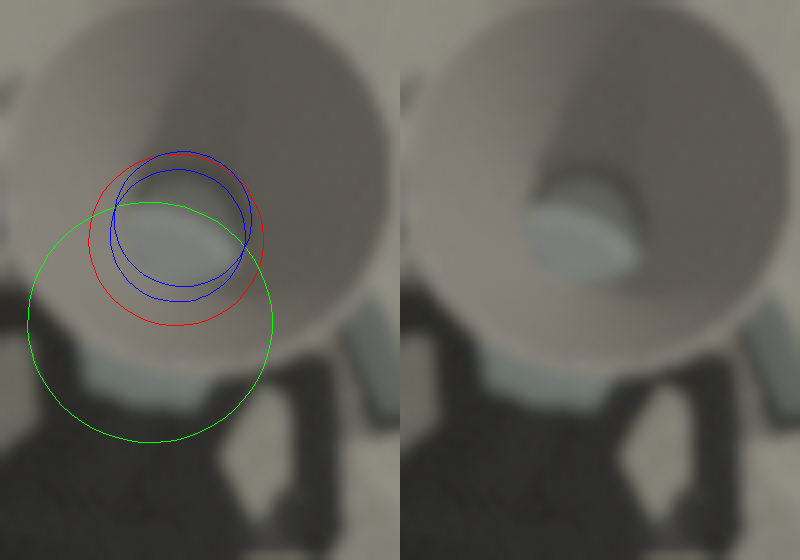

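```bash
python3 - <<'E'
from h import *
from cell import bot,viewer,claw
np.set_printoptions(precision=3,suppress=True)
d=bot.pinch_z+.003; p=5
S=np.array([.6232,.0032,.106])
bot.move_l(tcp(S+[0,0,.002],-14,p,d),speed=.05)
bot.move_l(tcp(S+[0,0,-.0003],-14,p,d),speed=.03)
print(bot.current_time_s(),bot.current_force())
claw.grip(1.0);print(bot.current_force())
bot.move_l(tcp(S-.13*u(-14),-14,p,d),speed=.12)
print(bot.current_time_s(),bot.current_joints())
snap("a5",[("top",340,125,70,75,6),("side",240,175,60,95,4.5)])
E
```

```text
14.4333 [ 0.403 -1.223 -1.018]
[-0.735  0.014 -0.121]
16.1333 [-0.056  0.704  2.426  3.33   1.473  1.569]
```

View pics/a5.png

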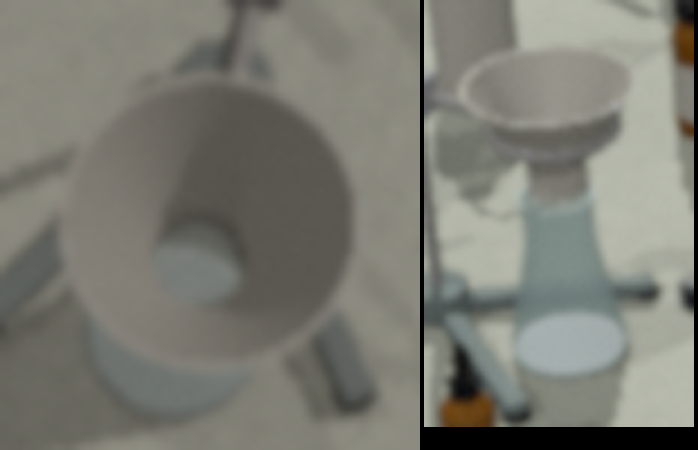

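```bash
python3 - <<'E'
from h import *
G=(.6232,.0032,0);St=(.6232,.0044,0)
L=[]
for n,x,y,w,h,s in(("top",350,140,50,65,8),("side",240,175,60,95,6)):
    im=cv2.imread(f"pics/a5_{n}_full.png")
    c=[(pts(circ(.026,.12),*G),(0,0,255),True),(pts(circ(.04,.007),*G),(0,255,0),True),(pts(circ(.018,.127),*St),(255,0,0),True),(pts(circ(.018,.147),*St),(255,0,0),True)]
    overlay(im,n,c,x,y,w,h,s,f"o5{n}")
a,b=[cv2.imread(f"pics/o5{n}.png") for n in("top","side")]
H=max(a.shape[0],b.shape[0]);f=lambda i:cv2.copyMakeBorder(i,0,H-i.shape[0],0,0,0)
cv2.imwrite("pics/o5.png",np.hstack([f(a),f(b)]))
print(atz("top",(368.4,178.8),.007))
E
```

```text
[0.62618336 0.0037236 ]
```

View pics/o5.png

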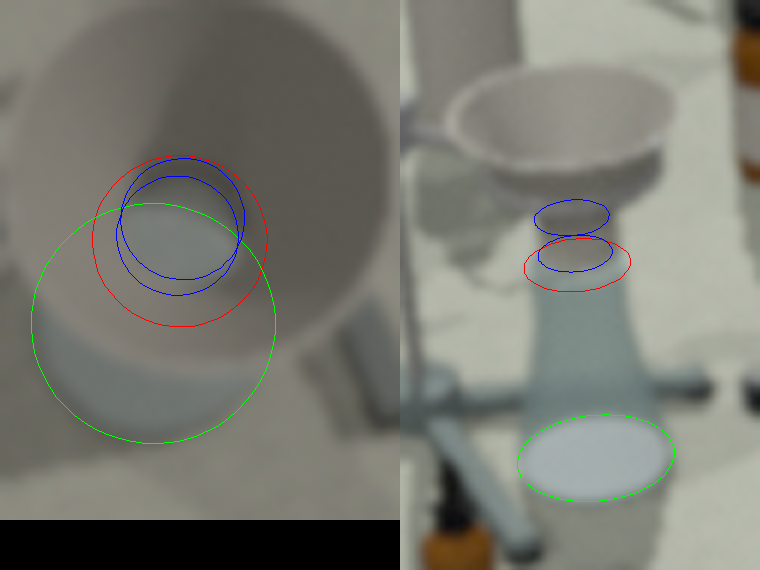

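```bash
python3 - <<'E'
from h import *
from cell import bot,viewer,claw
np.set_printoptions(precision=3,suppress=True)
d=bot.pinch_z+.003; p=5
S=np.array([.6232,.0032,.106])
for b in(.13,.14,.15):
  for h in(.1,.15,.2,.25):
    for az,p in((-14,5),(-14,-20),(0,0)):
        q=bot.solve_ik(tcp(S-b*u(-14)+[0,0,h],az,p,d),tool(az,p)); print(b,h,az,p,None if q is None else np.array(q))
E
```

```text
0.13 0.1 -14 5 [-0.056  0.214  2.549  3.351  1.113  1.494]
0.13 0.1 -14 -20 [-0.07   0.807  2.359  3.317  1.944  1.575]
0.13 0.1 0 0 None
0.13 0.15 -14 5 None
0.13 0.15 -14 -20 [-0.07   0.6    2.433  3.31   1.812  1.551]
0.13 0.15 0 0 None
0.13 0.2 -14 5 None
0.13 0.2 -14 -20 [-0.07   0.368  2.492  3.306  1.642  1.522]
0.13 0.2 0 0 None
0.13 0.25 -14 5 [-0.056 -0.506  2.56   3.601  0.435  1.166]
0.13 0.25 -14 -20 [-0.07   0.118  2.533  3.307  1.437  1.488]
0.13 0.25 0 0 None
0.14 0.1 -14 5 [-0.046  0.204  2.568  3.361  1.122  1.492]
0.14 0.1 -14 -20 [-0.062  0.814  2.374  3.327  1.965  1.58 ]
0.14 0.1 0 0 None
0.14 0.15 -14 5 None
0.14 0.15 -14 -20 [-0.062  0.602  2.449  3.319  1.831  1.554]
0.14 0.15 0 0 None
0.14 0.2 -14 5 None
0.14 0.2 -14 -20 [-0.062  0.363  2.51   3.314  1.656  1.522]
0.14 0.2 0 0 None
0.14 0.25 -14 5 None
0.14 0.25 -14 -20 [-0.062  0.103  2.553  3.314  1.442  1.485]
0.14 0.25 0 0 None
0.15 0.1 -14 5 None
0.15 0.1 -14 -20 [-0.053  0.821  2.388  3.338  1.986  1.585]
0.15 0.1 0 0 None
0.15 0.15 -14 5 None
0.15 0.15 -14 -20 [-0.053  0.606  2.465  3.329  1.85   1.557]
0.15 0.15 0 0 None
0.15 0.2 -14 5 None
0.15 0.2 -14 -20 [-0.053  0.358  2.528  3.322  1.669  1.522]
0.15 0.2 0 0 None
0.15 0.25 -14 5 None
0.15 0.25 -14 -20 [-0.053  0.087  2.573  3.323  1.446  1.482]
0.15 0.25 0 0 None
```

```bash
python3 - <<'E'
from h import *
from cell import bot,viewer,claw
np.set_printoptions(precision=3,suppress=True)
d=bot.pinch_z+.003
S=np.array([.6232,.0032,.106])
bot.move_l(tcp(S-.15*u(-14)+[0,0,.2],-14,-20,d),tool(-14,-20),speed=.3)
print(bot.current_time_s())
bot.movej([.1,-.2,2.3,2.6,1.6,1.7]); print(bot.current_time_s(),bot.current_eef_pos())
d=bot.pinch_z+.001; az=-1.9;p=80
H=np.array([.5219,.3203,.078])-.085*u(az)
bot.reach(tcp(H+[0,0,.12],az,p,d),tool(az,p,-1)); print(bot.current_time_s(),bot.current_joints())
claw.grip(.6)
bot.move_l(tcp(H+[0,0,.035],az,p,d),speed=.2)
print(bot.current_time_s(),H)
snap("b1",[("top",200,180,100,110,4),("side",200,250,160,110,2.5)])
E
```

```text
17.0833
18.6833 [0.414 0.325 0.649]
20.975 [ 0.465  0.083  1.84  -0.094  1.068  2.108]
21.9833 [0.437 0.323 0.078]
```

View pics/b1.png

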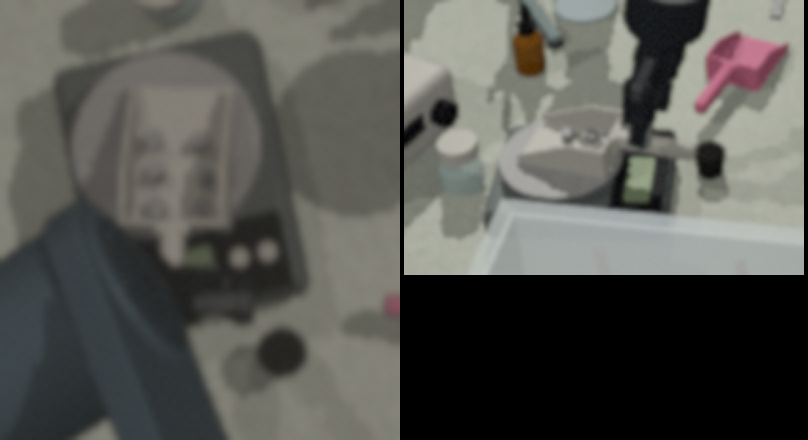

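```bash
python3 - <<'E'
from h import *
from cell import bot,viewer,claw
np.set_printoptions(precision=3,suppress=True)
d=bot.pinch_z+.001; az=-1.9;p=80
H=np.array([.5219,.3203,.078])-.085*u(az)
bot.move_l(tcp(H,az,p,d),speed=.1); print(bot.current_force())
claw.grip(0.05); print(bot.current_time_s(),bot.current_gripper_width(),bot.current_force())
bot.move_l(tcp(H+[0,0,.03],az,p,d),speed=.06)
print(bot.current_time_s(),bot.current_gripper_width(),bot.current_force())
snap("b2",[("top",200,180,100,110,4),("side",200,250,160,110,2.5)])
E
```

```text
[0.02  0.213 0.384]
23.0083 0.15033435517128188 [-1.958 -0.846  4.008]
23.6583 0.1499334967580926 [-0.308  0.236 -1.311]
```

View pics/b2.png

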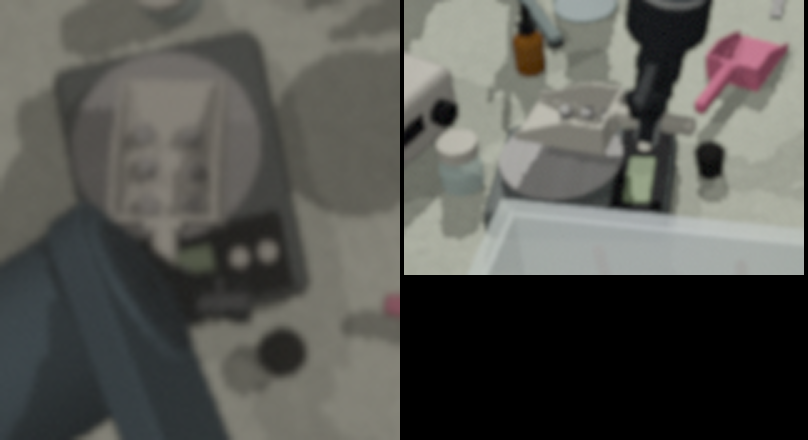

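```bash
python3 - <<'E'
from h import *
im=cv2.imread("pics/b2_top_full.png")
c=[]
for ps,z0,col in(((.5219,.3203,-.0332),.084,(0,0,255)),):
    c+=[(pts([[-.045,.032,.032],[.045,.032,.009],[.045,-.032,.009],[-.045,-.032,.032]],*ps,z0),col,True)]
overlay(im,"top",c,215,185,60,65,8,"o6a");overlay(im,"top",[],215,185,60,65,8,"o6b")
s=cv2.imread("pics/b2_side_full.png")
overlay(s,"side",c,240,270,80,60,8,"o6s")
a,b=cv2.imread("pics/o6a.png"),cv2.imread("pics/o6s.png");H=max(a.shape[0],b.shape[0]);f=lambda i:cv2.copyMakeBorder(i,0,H-i.shape[0],0,0,0)
cv2.imwrite("pics/o6.png",cv2.resize(np.hstack([f(a),f(b)]),None,fx=.7,fy=.7))
E
```

```text
(no output)
```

View pics/o6.png

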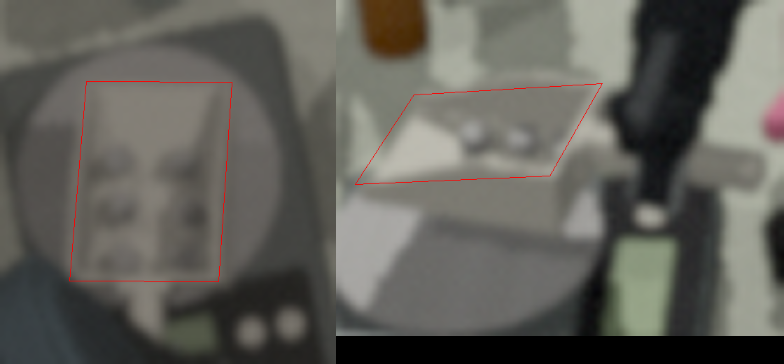

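View pics/o6b.png

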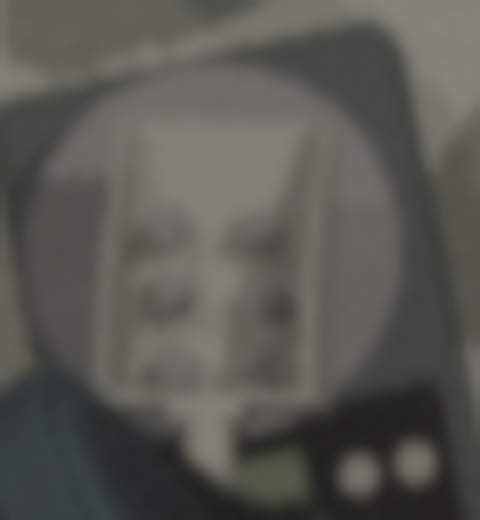

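```bash
cat >> h.py <<'E'
def scoop_tcp(M,az,th,d,p0=80):
    """TCP pose so that scoop mouth point is at M with scoop tilted th deg mouth-down"""
    a=u(az);b=np.radians(th);e=np.array([0,0,1.])
    fw=np.cos(b)*a-np.sin(b)*e; up=np.sin(b)*a+np.cos(b)*e
    G=np.asarray(M)-.130*fw+.024*up
    return tcp(G,az,p0+th,d),tool(az,p0+th,-1)
E
python3 - <<'E'
from h import *
from cell import bot,viewer,claw
np.set_printoptions(precision=3,suppress=True)
d=bot.pinch_z+.001; az=-10
H=np.array([.5219,.3203,.078])-.085*u(-1.9)
Fn=np.array([.6225,.0038,0])
M=Fn-.018*u(az)
for z,th in((.235,-3),(.21,0),(.21,20),(.198,30),(.198,60)):
    q=bot.solve_ik(*scoop_tcp(M+[0,0,z],az,th,d)); print(q is not None and np.array(q))
bot.move_l(tcp(H+[0,0,.19],-1.9,83,d)*0+scoop_tcp(np.array([.5219,.3203,.245])+.045*u(-1.9),-1.9,-3,d)[0],scoop_tcp(np.zeros(3),-1.9,-3,d)[1],speed=.2)
print(bot.current_time_s())
P,r=scoop_tcp(M+[0,0,.245],az,-3,d); bot.move_l(P,r,speed=.2)
print(bot.current_time_s())
P,r=scoop_tcp(M+[0,0,.212],az,0,d); bot.move_l(P,r,speed=.1)
print(bot.current_time_s(),bot.current_force())
snap("b3",[("top",330,120,90,120,4),("side",220,120,130,140,3)])
E
```

```text
[-0.19  -0.202  1.999  0.004  1.117  1.554]
[-0.189 -0.144  1.982  0.003  1.129  1.555]
[-0.186  0.093  1.661 -0.002  1.562  1.56 ]
[-0.185  0.238  1.509 -0.003  1.744  1.561]
[-0.182  0.681  0.995 -0.008  2.338  1.56 ]
24.6833
26.3167
26.7333 [-0.002 -0.3   -1.218]
```

View pics/b3.png

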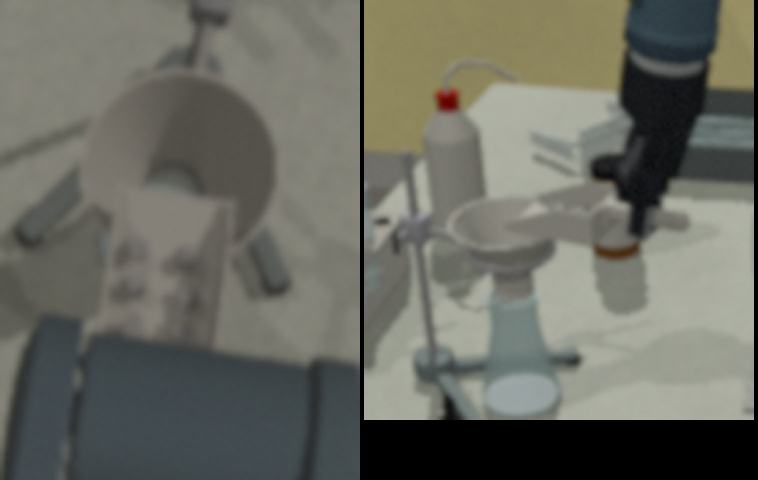

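```bash
python3 - <<'E'
from h import *
from cell import bot,viewer,claw
np.set_printoptions(precision=3,suppress=True)
d=bot.pinch_z+.001; az=-10
M=np.array([.6225,.0038,0])-.018*u(az)
for z,th in((.211,10),(.210,20),(.204,27),(.199,33),(.198,39),(.198,45)):
    bot.move_l(*scoop_tcp(M+[0,0,z],az,th,d),speed=.07)
    if th>30: bot.hold(.15)
print(bot.current_time_s(),bot.current_force())
snap("b4",[("top",330,120,90,120,4),("side",220,120,130,140,3)])
for th in(51,57,61):
    bot.move_l(*scoop_tcp(M+[0,0,.199],az,th,d),speed=.07)
bot.hold(.5)
print(bot.current_time_s(),bot.current_force())
snap("b5",[("top",330,120,90,120,4),("side",220,120,130,140,3)])
E
```

```text
29.4333 [-0.479 -0.666 -1.297]
31.0 [-0.419 -0.294 -0.112]
```

View pics/b4.png

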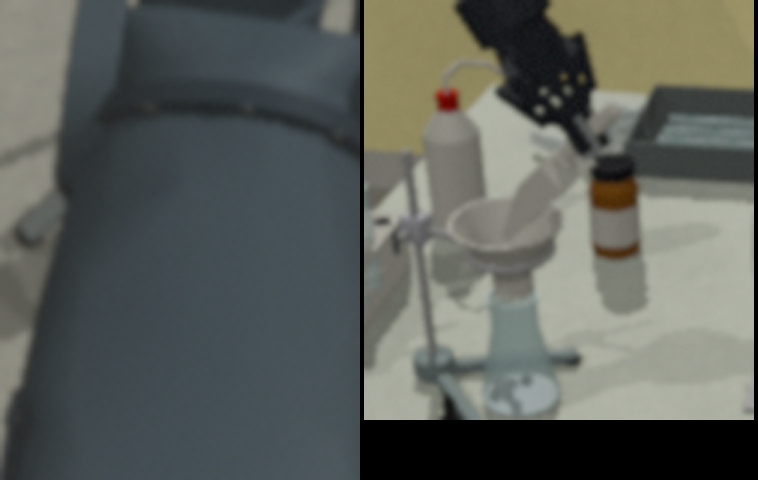

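View pics/b5.png

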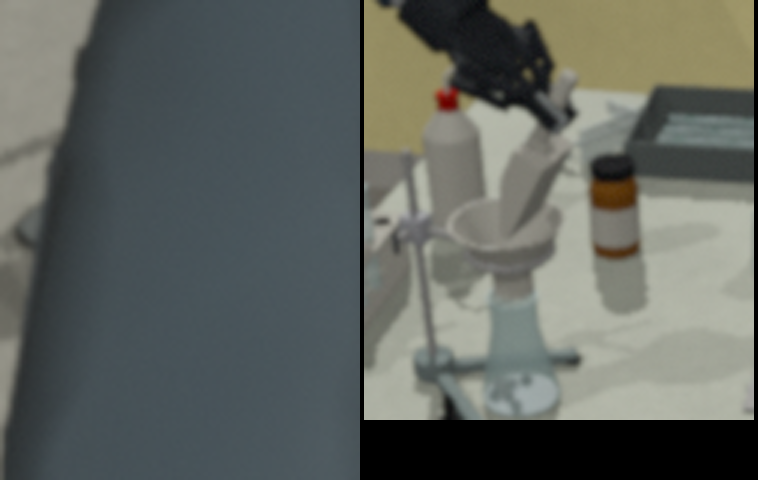

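```bash
python3 - <<'E'
import cv2
im=cv2.imread('pics/b5_side_full.png')
cv2.imwrite('pics/z1.png',cv2.resize(im[175:265,245:300],None,fx=6.5,fy=6.5,interpolation=cv2.INTER_CUBIC))
E
```

```text
(no output)
```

View pics/z1.png

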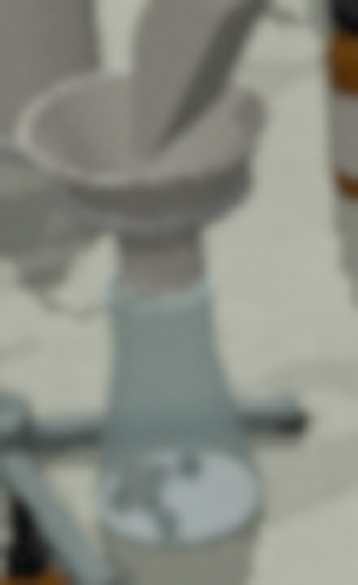

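```bash
python3 - <<'E'
from h import *
from cell import bot,viewer,claw
np.set_printoptions(precision=3,suppress=True)
d=bot.pinch_z+.001; az=-10
M=np.array([.6225,.0038,0])-.018*u(az)
bot.move_l(*scoop_tcp(M+[0,0,.235]-.01*u(az),az,55,d),speed=.12)
bot.move_l(*scoop_tcp(M+[0,0,.245]-.05*u(az),az,25,d),speed=.2)
bot.move_l(*scoop_tcp(M+[0,0,.25]-.07*u(az),az,0,d),speed=.2)
bot.hold(.2)
print(bot.current_time_s(),bot.current_force())
snap("b6",[("top",330,110,90,120,4.5),("side",220,120,130,140,3)])
im=cv2.imread('pics/b6_side_full.png')
cv2.imwrite('pics/z2.png',cv2.resize(im[225:275,240:310],None,fx=10,fy=10,interpolation=cv2.INTER_CUBIC))
E
```

```text
33.025 [-0.146 -0.015 -0.617]
```

View pics/b6.png

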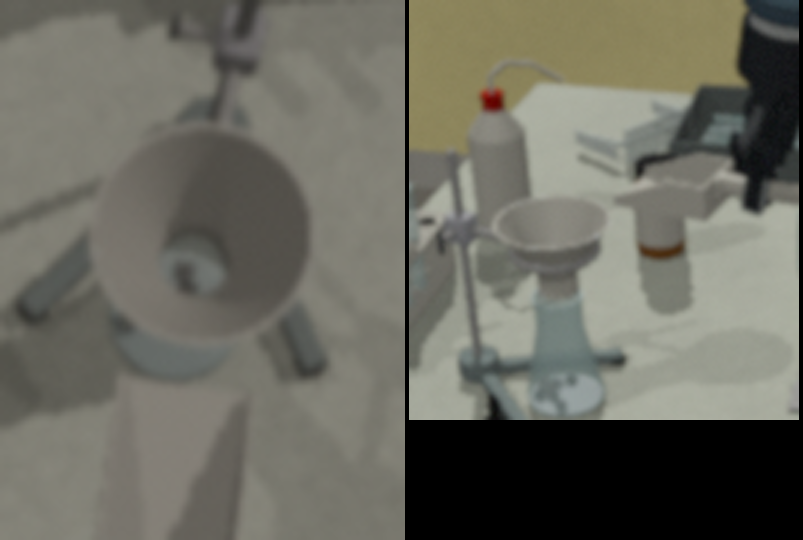

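View pics/z2.png

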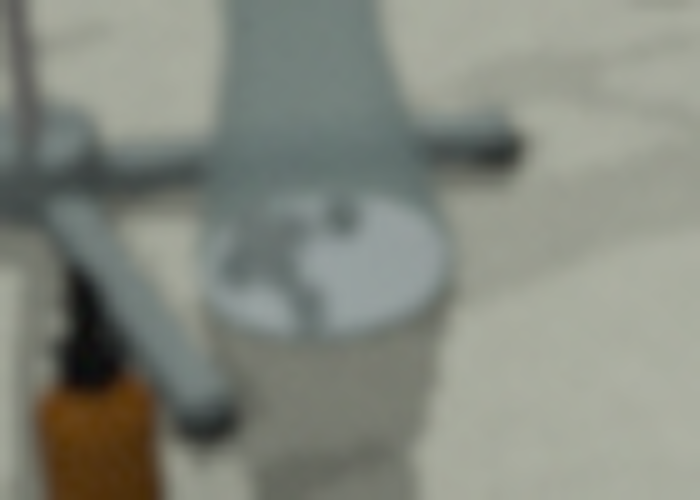

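```bash
python3 - <<'E'
from h import *
from cell import bot,viewer,claw
np.set_printoptions(precision=3,suppress=True)
d=bot.pinch_z+.001; az=-1.9
O=np.array([.5311,.3312,0]); M=O+.045*u(az)
P,r=scoop_tcp(M+[0,0,.25],az,0,d); print(bot.solve_ik(P,r) is not None)
bot.move_l(P,r,speed=.22)
bot.move_l(scoop_tcp(M+[0,0,.080],az,0,d)[0],speed=.15); bot.hold(.2)
print(bot.current_time_s(),bot.current_force())
snap("b7",[("top",200,170,100,110,4),("side",220,250,130,110,3)])
for n,x,y,w,h,s in(("top",210,175,65,70,7),("side",235,270,90,65,7)):
    c=[(pts([[-.045,.032,.032],[.045,.032,.009],[.045,-.032,.009],[-.045,-.032,.032]],*O[:2],-.0332,.08),(0,0,255),True),(pts([[-.045,.032,0],[.045,.032,0]],*O[:2],-.0332,.08),(0,0,255),False),(pts(circ(.06,.054),*O[:2],0),(0,255,0),True)]
    overlay(cv2.imread(f"pics/b7_{n}_full.png"),n,c,x,y,w,h,s,f"o7{n}")
E
```

```text
True
36.1 [-0.273 -0.19  -0.572]
```

View pics/o7top.png

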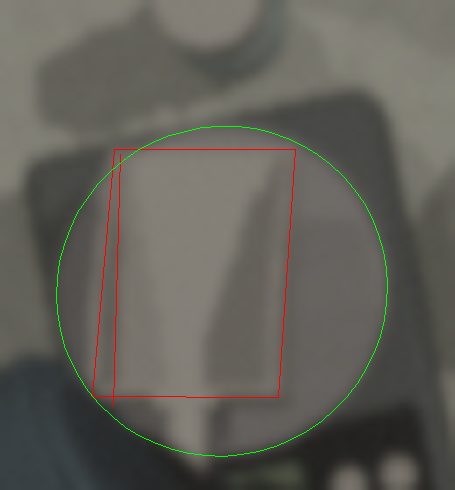

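View pics/o7side.png

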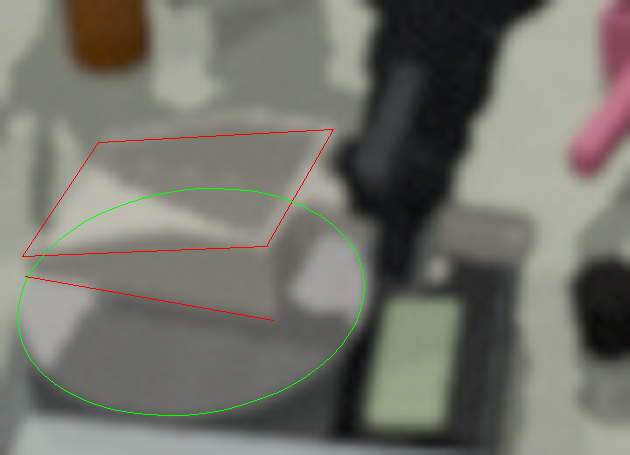

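```bash
python3 - <<'E'
from h import *
from cell import bot,viewer,claw
np.set_printoptions(precision=3,suppress=True)
d=bot.pinch_z+.001; az=-1.9
O=np.array([.5311,.3312,0]); M=O+.045*u(az)
g=lambda z:scoop_tcp(M+[0,0,z],az,0,d)[0]
bot.move_l(g(.0565),speed=.06); f0=bot.current_force()[2]
for z in np.arange(.056,.0524,-.0005):
    bot.move_l(g(z),speed=.02); f=bot.current_force()[2]; print(round(z,4),round(f,2),end=' | ')
    if f-f0>.9: break
claw.grip(.55); bot.hold(.1)
print(bot.current_time_s(),bot.current_force())
bot.move_l(g(z+.06),speed=.1)
bot.move_l(g(z+.25),speed=.3)
j=bot.current_joints(); bot.movej([j[0]-.5,j[1]-.2,*j[2:]])
print(bot.current_time_s())
snap("b8",[("top",200,170,100,110,4),("side",220,250,130,110,3)])
for n,x,y,w,h,s in(("top",205,170,75,85,6),("side",235,270,90,65,7)):
    c=[(pts([[-.045,.032,.032],[.045,.032,.009],[.045,-.032,.009],[-.045,-.032,.032]],*O[:2],-.0332,.054),(0,0,255),True),(pts(circ(.06,.054),*O[:2],0),(0,255,0),True)]
    overlay(cv2.imread(f"pics/b8_{n}_full.png"),n,c,x,y,w,h,s,f"o8{n}")
E
```

```text
0.056 -0.51 | 0.0555 -0.23 | 0.055 -0.55 | 0.0545 3.09 | 38.2667 [-0.117  0.15   0.573]
40.9167
```

View pics/o8top.png

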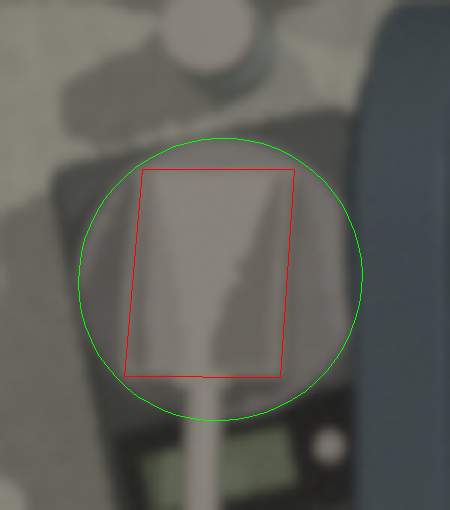

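View pics/o8side.png

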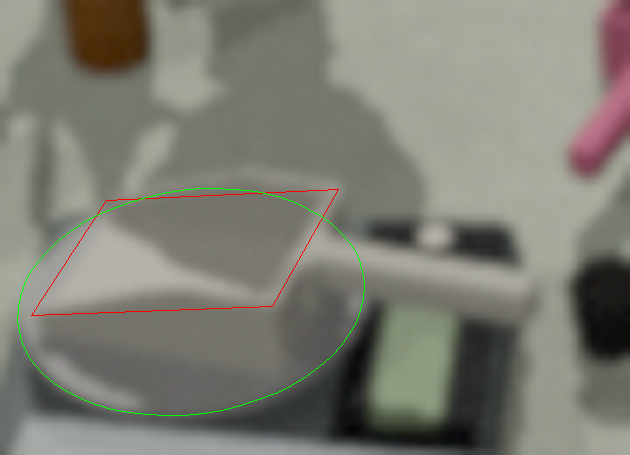

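View pics/b8_top_full.png

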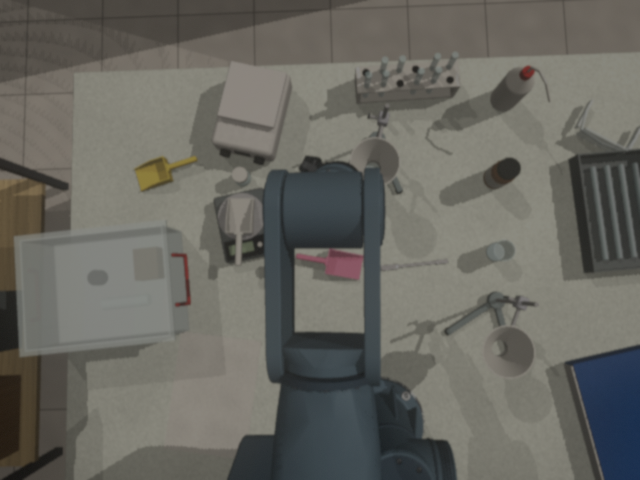

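View pics/b8_side_full.png

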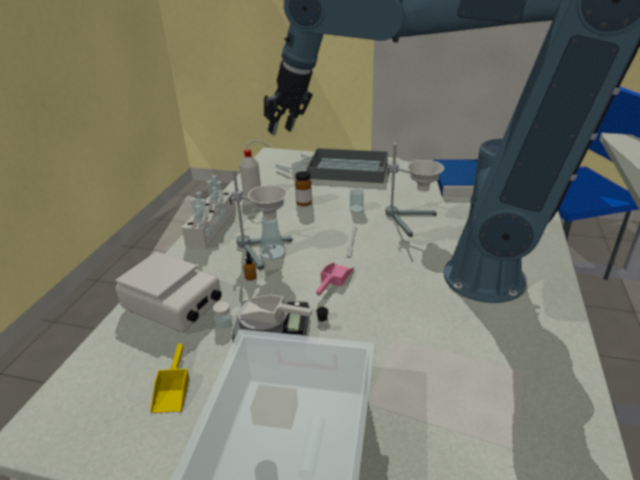

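```bash
python3 - <<'E'
from h import *
from cell import bot
j=bot.current_joints(); print(bot.current_eef_pos()); bot.movej([j[0]-.65,j[1]-.2,*j[2:]]); print(bot.current_time_s(),bot.current_eef_pos())
snap("b9",[("top",190,100,240,200,2),("side",245,185,50,85,6)])
im=cv2.imread("pics/b9_top_full.png");a=cv2.resize(im[135:185,350:400],None,fx=8,fy=8,interpolation=cv2.INTER_CUBIC)
im=cv2.imread("pics/b9_side_full.png");b=cv2.resize(im[236:276,252:292],(400,400),interpolation=cv2.INTER_CUBIC)
cv2.imwrite("pics/z3.png",np.hstack([a,b]))
E
```

```text
[0.54359242 0.07892805 0.41513547]
42.325 [ 0.45662421 -0.24611164  0.520221  ]
```

View pics/b9.png

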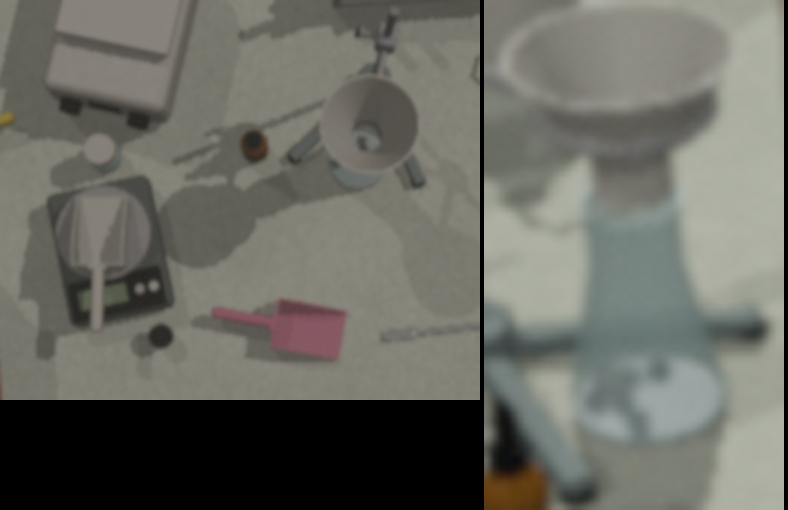

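View pics/z3.png

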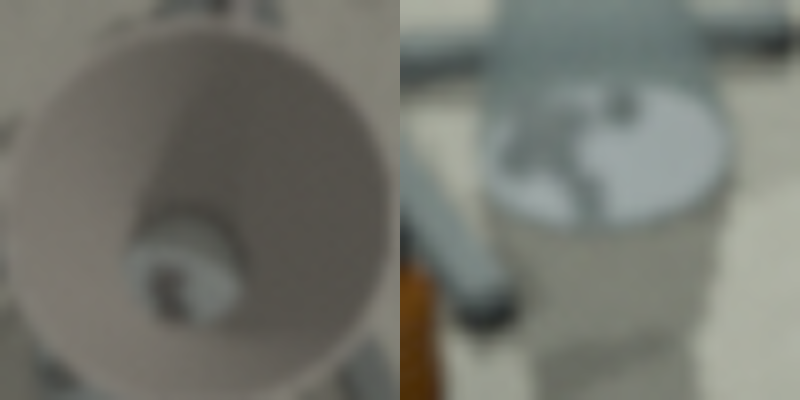

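Scoop (top view px 238,217) is empty and level on the pan. The funnel is clear and the bench free of strays. Zinc lies on the flask floor, and the bystanders are where they were. Handing in.

```bash
python3 - <<'E'
from cell import bot,order
print(bot.current_time_s()); order.sign_off()
E
```

```text
42.425
the job is handed in; nothing more can be done
```

The job is done and handed in at 42.4 s; no verdict is reported.

- **Flask:** I gripped it by the neck, carried it to the open side of the left-most stand and moved it in about 2 mm above the bench, then set it down. The camera overlays put the mouth within about 1.5 mm of the funnel outlet, and it is standing upright.
- **Zinc:** I gripped the scoop by its handle and tipped it in steps to 61° over the funnel. The measured load dropped from about 1.25 N to 0.6 N, which fits all six lumps having left. The last pictures show lumps on the flask floor and none in the scoop, in the funnel or on the bench. The lumps lie clumped together, so I could not count six separately; the weight change is the evidence for the count.
- **Scoop:** I set it down empty and level, stopping at about 3 N of contact force. It lies 1–2 mm from the pan's middle by the overlay.
- **Other things:** In the final views the bystanders and the pink and yellow look-alikes looked unmoved; I compared them by eye rather than measuring. I saw no contact with anything outside the job.

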